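Weigh the softener ball on the beam balance

ROBOT

A 6-joint arm with a two-finger parallel gripper is mounted at the origin on the work surface. World frame = base frame: x ahead of the robot, y to its left, z up, the work surface at z = 0. Lengths are in m, angles in rad, forces in N, time in s.
With the tool pointing down it reaches from about 0.375 to 0.9 m from the base axis. Payload 3.1 kg.
Tool frame: the origin (TCP) lies at the very end of the fingers, on their centre line; the grasp point (between the pads) lies 19 mm behind it (manip.pinch_z is the distance from the TCP to the grasp point, in m); z points along the fingers, y is the line along which they close (so a half turn about z gives the same grasp; the last joint's range is limited). The gripper opens to 85 mm and grips with 20 to 120 N. Pads are 22 mm wide; open, the fingers measure 114 mm over their backs; the gripper's body (76 mm by 85 mm) begins 54 mm behind the grasp point. The pads swing forward as they close: fully open they stand 13 mm farther back than shut.
Start: joints at [0.972, 0.527, 1.433, -0, 1.181, -0.178], TCP at [0.255, 0.57, 0.231] pointing down, gripper open.
Joint ranges: [-3.08, 3.08], [-0.75, 2.2], [0.22, 2.44], [-1.43, 4.57], [0, 2.65], [-2.85, 2.85]. Speed limits (rad/s): [2.79, 2.79, 3.14, 3.14, 3.14, 3.14].

INTERFACE

Orientations are given as a unit quaternion [x, y, z, w].
In Python, from station import manip gives the robot as it stands.
- The arm moves only by the tool servo_tool, never from a script. Its argument "commands" is one flat list of numbers, 7 for each row, row after row: the shift along the tool's x, y, z each as a share of 500 mm, from -1 to 1, then the turn, a rotation vector about the tool's x, y, z each as a share of 360 degrees, from -1 to 1, then the opening, from -1 (shut) to 1 (fully open). In form: [dx, dy, dz, rx, ry, rz, claw, dx, dy, dz, rx, ry, rz, claw, ...]. A call has 1 to 12 rows; each row shifts and turns the commanded pose from where the row before left it, along the tool's axes as they then stand; what a row does not reach is not made up. A row lasts 1/12 s, in which the tool goes at most 41.7 mm and 7.16 degrees, less where a joint would pass 70% of its speed; a pose out of reach is approached as far as the arm can. A call with a number of a shift or a turn outside -1 to 1 is refused whole. A call with a gripper value outside its range is refused whole. The fingers move at their own pace and stop on an object; "force" is the grip in N (left out, the last holds). Time passes only in rows, so rows that do not move let the fingers close. It gives the time, the measured TCP pose, the force, the opening and the grip force at its end, in the units of the state.
- manip.sense(): the state, without advancing time (a new reading comes with each control period).
- manip.snapshot(name): name is "scene" or "top" or "wrist"; returns a dict with "img" (420x560x3 uint8, red, green, blue), "mtx" (3x3 intrinsics, pixels), "world_to_cam" (4x4, takes a point from world to camera coordinates). Camera axes: x right, y up, looking along -z (the intrinsics and any distortion apply to the point x, -y, -z); pixel columns grow to the right and rows downward; lengths in m; the calibration is good to about 2 mm. A picture is of the moment at which its call begins. There is no depth.
- manip.sign_off(): hands the job in; it is judged then, once.
Trained networks look in a picture, given as the dict that the camera call returned (one of the last four; its "shot" number tells which), for a name from the list of things; names that differ only in an ending like _2 or _b are one class to them, and where a whole thing is asked for, a point or a joint stands for the part that bears it (a point fixed in the world has none). Each returns a list of dicts, best first, with "conf" (0 to 1); they miss things now and then, are a little off and sometimes report something else, mostly with a low value. They report only what shows in the picture. A call takes as long as a camera call. They do not tell look-alikes from the thing itself.
- manip.look_for(picture, query): "box" ([left, top, width, height] in pixels, round what is visible of it).
- manip.silhouettes(picture, query): "pixels" (420x560 bool, what is visible of it) and "box" ([left, top, width, height] in pixels, round what is visible of it).
The state is a dict: "t": time; "q": joint angles; "qd": joint speeds; "tau": joint torques, N m; "tcp_pos": TCP position; "tool_rot": TCP orientation; "force": force on the tool from outside, world axes, zero at the start; "ft_torque": the same for the moment, N m; "finger_gap": opening from 0.0 (shut) to 1.0 (fully open); "gripper_force": force on a finger pad.
Only numpy, scipy, OpenCV 4.12 (cv2) and the standard library are available. Lean on these libraries where they do the work, as an engineer would, in place of code of your own. Each camera call takes 0.05 s, during which the arm holds its last target. There are 200 camera calls.

TASK

Stand the filled white softener ball upright in the middle of the balance's pan and let go, so that the pan sinks. Then, pushing lightly on the knob of the sliding counterpoise (do not pinch it: the balance is delicate and must never take more than 25 N), slide it outward until the beam hangs level by itself, and leave it so with nothing touching it. Leave everything else on the counter where it stands.

Things in the scene. Friction and masses are not known exactly. Their poses are not given: they have to be found in the camera images.
- ball_center (a point): Centre (half-way up) of the loose filled softener ball: white hard plastic, 90 mm tall, upright on a flat foot 44 mm across; round belly 66 mm across at 28 mm above the foot, then a shoulder, then an upright cylindrical neck 36 mm across from 60 to 90 mm above the foot. z axis up. Hidden mass, 0.2 to 0.43 kg.
- balance: Beam balance fixed to the counter, grey and steel, about 120 x 360 mm, origin on the counter under its pivot; +y points from the pivot towards the pan, -y along the counterpoise arm, z up. The beam turns about a level axis 120 mm up; the pan's middle is 130 mm from it; the arm's needle meets a fixed mark 250 mm out. Base, pillar and mark are lower than 142 mm. It must never take over 25 N.
- pan (a point): Middle of the pan's inner floor (142 mm above the counter when the beam is level). Round steel pan, flat floor 72 mm across, low flared rim 6 mm above the floor and 116 mm across, fixed on the beam so that it tilts with it. z axis is the pan's upward normal.
- beam (a joint): Tilt of the beam (rad): 0 level, positive pan down; stops at -0.12 and 0.12. A weak centring spring makes the free beam rest at a tilt proportional to the imbalance: near level, 10 mm more of counterpoise travel lowers it by about 0.075 rad (light load) to 0.1 rad (heavy). It settles in about 1 s. A finger still touching the knob or beam falsifies it.
- knob (a point): Mid-height of the upright round knob, 18 mm across, 52 mm tall, on top of the counterpoise, a steel block 36 x 32 x 36 mm (0.45 kg) that rides on the beam; 165 mm above the counter when level. It is pushed along the arm from either side.
- counterpoise (a joint): Travel of the counterpoise outward along the arm (m): 0 at the inner stop (50 mm from the pivot) to 0.15 at the outer stop (200 mm). About 3 N of friction; it stays where it is left. It starts within 20 mm of the inner stop, where the empty beam is near level; each 0.1 kg on the middle of the pan asks for about 29 mm of travel.
- pitcher: Bystander: stainless steel pitcher, 100 mm across, 150 mm tall, with a side handle. Origin under its middle. Leave alone.
- cup: Bystander: white plastic open cup, 80 mm across, 90 mm tall. Origin under its middle. Leave alone.
- silicone_lid: Bystander: green hard silicone disc lid, 110 mm across, 22 mm tall with its stub. Leave alone.
- brush: Bystander: scrubbing brush lying flat. Leave alone.
- detergent: Bystander: grey bottle, 72 mm across, 190 mm tall. Leave alone.
- soap: Bystander: bar of soap, 85 x 55 x 30 mm. Leave alone.
Things that resemble listed ones, but are neither listed nor needed, are in the scene too. Leave any red look-alike of the part that bears ball_center alone.

How it is judged:
On the way, in this order (a step that is already met when the one before it is completed fails the run):
1. the ball stands on the pan, let go, and has sunk the pan (horizontal distance between ball_center and pan below 0.03 m and distance between ball_center and pan below 0.058 m and z of ball_center in the frame of pan above 0.035 m and angle between ball_center's own z axis and vertical below 0.25 rad and contact force between each of the arm, the fingers and balance below 0.1 N and contact force between the fingers and ball below 0.1 N and value of joint beam above 0.08 rad), for 0.2 s.
2. the beam is level by itself, nothing touching the balance but the ball (horizontal distance between ball_center and pan below 0.03 m and distance between ball_center and pan below 0.058 m and z of ball_center in the frame of pan above 0.035 m and angle between ball_center's own z axis and vertical below 0.25 rad and contact force between each of the arm, the fingers and balance below 0.1 N and contact force between the fingers and ball below 0.1 N and value of joint beam between -0.035 and 0.035 rad), for 0.5 s.
At the end, for the whole second after the job is handed in: The ball stands upright (within 0.25 rad) on the pan within 30 mm of its middle, the beam rests level within 0.035 rad (2 degrees), and the robot touches neither (all of step 2 and velocity of joint beam between -0.05 and 0.05 rad/s).
It fails at once if the balance takes more than 25 N (pressed, pinched or dropped upon) (contact force between balance and anything else above 25 N).
It fails at once if a bystander is moved by more than 30 mm (distance of any of pitcher, cup, silicone_lid, brush, detergent, soap from where it was at the start of the episode above 0.03 m).
It also fails if it takes over 72 s, if anything falls off the work surface, if the arm or the gripper's body presses on something with over 40 N, if the wrist force passes 120 N, or if a joint passes its speed limit or range.

## Working session

There is one attempt and no reset: what is moved stays moved. The work goes in short steps, Python scripts to look and compute and a tool call to move; the robot and the scene stay as the last step left them, time stands still between calls to the robot, and variables do not carry over. Pictures are saved under pics/ and viewed, at most 10 in all, crops included, and the job is handed in when it is done.

Besides the shell and the picture viewer there is one more tool, called after "Call:" as name(argument=value, ...) on one line, values as JSON. servo_tool: Moves the arm, as the interface text tells. Its arguments: {"type":"object","properties":{"commands":{"type":"array"},"force":{"type":"number"}},"required":["commands"]}

```bash
mkdir -p pics && ls
cat > h.py <<'E'
import numpy as np, cv2
from station import manip
def shot(name,fn=None):
    p=manip.snapshot(name)
    if fn: cv2.imwrite('pics/'+fn,p['img'][:,:,::-1])
    return p
def proj(p,X):
    T=np.array(p['world_to_cam']);c=T@np.append(X,1);u=np.array(p['mtx'])@np.array([c[0],-c[1],-c[2]]);return u[:2]/u[2]
def ray(p,uv):
    T=np.array(p['world_to_cam']);R=T[:3,:3];o=-R.T@T[:3,3]
    d=np.linalg.inv(np.array(p['mtx']))@np.array([uv[0],uv[1],1]);d=R.T@np.array([d[0],-d[1],-d[2]]);return o,d
def atz(p,uv,z):
    o,d=ray(p,uv);return o+d*(z-o[2])/d[2]
E
python3 - <<'E'
from h import *
s=manip.sense();print({k:np.round(v,3) for k,v in s.items()})
for n in ('scene','top'):
    p=shot(n,n+'0.png');print(n,[k for k in p if k!='img'],np.round(p['world_to_cam'],2).tolist())
    for q in ('ball_center','pan','knob','balance','pitcher','cup','detergent','silicone_lid','soap','brush'):
        print(q,[(np.round(b['box']).tolist(),round(b['conf'],2)) for b in manip.look_for(p,q)][:3])
E
```

```text
pics
{'t': np.float64(0.0), 'q': array([ 0.971,  0.528,  1.434, -0.   ,  1.181, -0.178]), 'qd': array([-0.   , -0.   ,  0.001,  0.   ,  0.001, -0.   ]), 'tau': array([ 1.0000e-03, -4.4235e+01, -1.7802e+01, -0.0000e+00,  8.0000e-03,
        0.0000e+00]), 'tcp_pos': array([0.255, 0.57 , 0.23 ]), 'tool_rot': array([ 0.209,  0.978, -0.001, -0.   ]), 'force': array([-0.605, -0.044,  1.017]), 'ft_torque': array([-0.005, -0.013, -0.019]), 'gripper_force': np.float64(0.0), 'finger_gap': np.float64(1.002)}
scene ['mtx', 'world_to_cam', 'shot'] [[-0.85, 0.53, 0.02, 0.39], [-0.39, -0.64, 0.66, 0.18], [0.36, 0.55, 0.75, -1.5], [0.0, 0.0, 0.0, 1.0]]
ball_center [([353.0, 298.0, 32.0, 36.0], 0.96), ([253.0, 132.0, 38.0, 27.0], 0.72), ([395.0, 247.0, 26.0, 40.0], 0.71)]
pan [([199.0, 126.0, 77.0, 96.0], 0.83)]
knob [([213.0, 139.0, 16.0, 32.0], 0.82)]
balance [([184.0, 108.0, 96.0, 138.0], 0.63)]
pitcher [([269.0, 275.0, 52.0, 89.0], 0.81)]
cup [([321.0, 240.0, 35.0, 48.0], 0.8)]
detergent [([199.0, 263.0, 36.0, 68.0], 0.67)]
silicone_lid [([253.0, 131.0, 38.0, 30.0], 0.65), ([214.0, 138.0, 18.0, 3
[... 159 characters left out ...]
', 'shot'] [[0.0, -1.0, -0.0, 0.08], [1.0, 0.0, 0.08, -0.54], [-0.08, -0.0, 1.0, -1.11], [0.0, 0.0, 0.0, 1.0]]
ball_center [([173.0, 284.0, 21.0, 29.0], 0.92), ([152.0, 223.0, 26.0, 27.0], 0.88), ([131.0, 272.0, 28.0, 27.0], 0.88)]
pan [([264.0, 159.0, 172.0, 55.0], 0.86)]
knob [([361.0, 190.0, 19.0, 22.0], 0.64)]
balance [([265.0, 161.0, 192.0, 69.0], 0.81)]
pitcher [([154.0, 145.0, 56.0, 50.0], 0.76)]
cup [([198.0, 224.0, 32.0, 34.0], 0.65)]
detergent [([292.0, 261.0, 25.0, 30.0], 0.74), ([221.0, 109.0, 36.0, 40.0], 0.6)]
silicone_lid [([380.0, 264.0, 41.0, 45.0], 0.82)]
soap [([290.0, 261.0, 26.0, 34.0], 0.76), ([152.0, 223.0, 28.0, 27.0], 0.48)]
brush [([281.0, 125.0, 75.0, 19.0], 0.59)]
```

Run:
```python
import cv2
for n in('scene','top'):
    i=cv2.imread(f'pics/{n}0.png');cv2.imwrite(f'pics/{n}0b.png',cv2.resize(i,(800,600),interpolation=cv2.INTER_CUBIC))
```

```text
(no output)
```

View pics/scene0b.png

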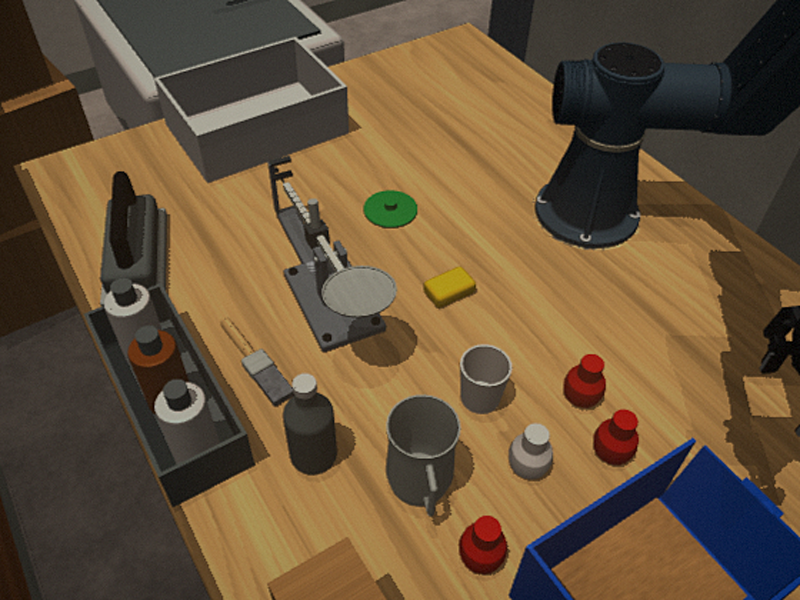

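View pics/top0b.png

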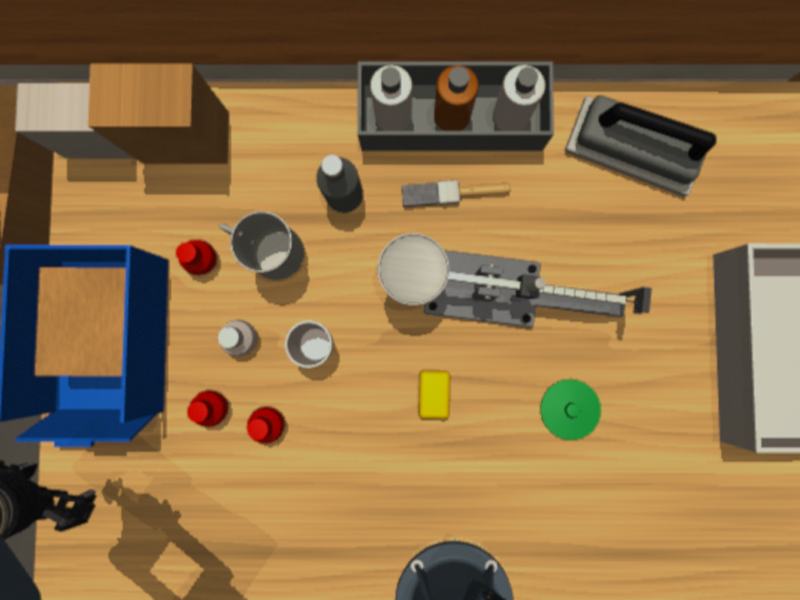

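In the scene view the white ball is at (531,452) in the 800x600 picture, with red look-alikes at (585,382), (616,437) and (484,545). In the top view it is at (237,338), with reds at (197,257), (208,408) and (266,425). The only white one with a belly and neck is the target, because the white bottles in the tray are much taller. I'll confirm this in a crop and triangulate.

Run:
```python
from h import *
import cv2
i=cv2.imread('pics/scene0.png')[280:350,330:450];j=cv2.imread('pics/top0.png')[210:270,130:250]
k=0.7
cv2.imwrite('pics/crop1.png',np.vstack([cv2.resize(i,(640,320),interpolation=3),cv2.resize(j,(640,280),interpolation=3)]))
S=shot('scene');T=shot('top')
def tri(a,b):
    o1,d1=ray(S,np.array(a)*k);o2,d2=ray(T,np.array(b)*k)
    A=np.stack([d1,-d2],1);t=np.linalg.lstsq(A,o2-o1,rcond=None)[0]
    p,q=o1+d1*t[0],o2+d2*t[1];return np.round((p+q)/2,4),round(np.linalg.norm(p-q),4)
print('balltop',tri((537.5,434),(230,337.5)))
print('pan',tri((359,291),(414,269.5)))
print('knobtop',tri((313,203),(0,0)) if 0 else '')
for n,uv,z in [('balltop',(230,337.5),.09),('pan rim',(414,269.5),.148),('knobtop',(529,281),.19),('mark',(640,300),.12),
 ('base TL',(455,250),.01),('base TR',(540,263),.01),('base BR',(533,327),.01),('base BL',(425,312),.01),('pitcher top',(262,242),.15),('cuptop',(309,343),.09),('red1',(187,255),.09),('red2',(202,408),.09),('red3',(262,426),.09),('det',(331,163),.19)]:
    print(n,np.round(atz(T,np.array(uv)*k,z),3))
for q in('ball_center','pan','knob'):
  for p in(S,T):
    m=manip.silhouettes(p,q)
    print(q,[(np.round(b['box']).tolist(),round(b['conf'],2),b['pixels'].sum()) for b in m][:3])
```

```text
balltop (array([0.4616, 0.3829, 0.0857]), np.float64(0.0051))
pan (array([0.5707, 0.0703, 0.1576]), np.float64(0.0013))
knobtop 
balltop [0.463 0.38  0.09 ]
pan rim [0.572 0.07  0.148]
knobtop [ 0.55  -0.106  0.19 ]
mark [ 0.526 -0.302  0.12 ]
base TL [ 0.626 -0.006  0.01 ]
base TR [ 0.602 -0.162  0.01 ]
base BR [ 0.485 -0.147  0.01 ]
base BL [0.512 0.049 0.01 ]
pitcher top [0.616 0.315 0.15 ]
cuptop [0.455 0.246 0.09 ]
red1 [0.604 0.457 0.09 ]
red2 [0.346 0.424 0.09 ]
red3 [0.316 0.323 0.09 ]
det [0.734 0.2   0.19 ]
ball_center [([354.0, 299.0, 34.0, 34.0], 0.94, np.int64(914)), ([394.0, 244.0, 30.0, 44.0], 0.91, np.int64(819)), ([321.0, 360.0, 34.0, 44.0], 0.76, np.int64(1045))]
ball_center [([171.0, 280.0, 27.0, 29.0], 0.94, np.int64(580)), ([131.0, 275.0, 28.0, 21.0], 0.91, np.int64(566)), ([154.0, 222.0, 26.0, 28.0], 0.71, np.int64(519))]
pan [([196.0, 127.0, 81.0, 97.0], 0.68, np.int64(2263))]
pan [([264.0, 161.0, 175.0, 54.0], 0.71, np.int64(2875))]
knob [([216.0, 139.0, 14.0, 31.0], 0.87, np.int64(338))]
knob [([362.0, 190.0, 22.0, 21.0], 0.85, np.int64(265))]
```

View pics/crop1.png

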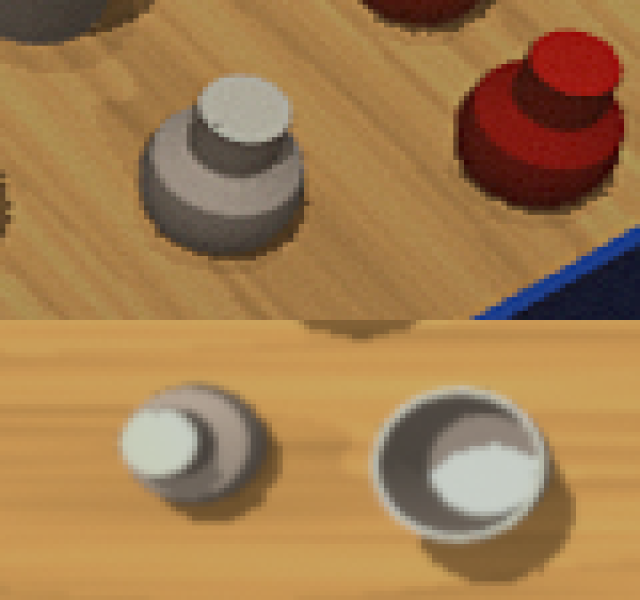

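The crop shows the white ball upright with its neck top at about (160,236) in the original top picture. The reds are clearly separate. I'm moving above the ball now.

Call:
servo_tool(commands=[-0.067,-0.022,0,0,0,0,1,-0.067,-0.022,0,0,0,0,1,-0.067,-0.022,0,0,0,0,1,-0.067,-0.022,0,0,0,0,1,-0.067,-0.022,0,0,0,0,1,-0.067,-0.022,0,0,0,0,1,-0.067,-0.022,0,0,0,0,1,-0.066,-0.021,0,0,0,0,1,0,0,0,0,0,0,1,0,0,0,0,0,0,1], force=30)

```text
t: 2.33
tcp_pos: [0.4653, 0.38, 0.2313]
tool_rot: [0.211, 0.978, 0.0, 0.0]
force: [0.3, 0.7, -0.2]
finger_gap: 1.006
gripper_force: 0.0
```

Run:
```python
from h import *
print(manip.sense()['tcp_pos'],manip.sense()['tool_rot'],manip.sense()['force'])
W=shot('wrist','w1.png')
print(np.round(W['mtx'],1).tolist(),np.round(np.linalg.inv(W['world_to_cam']),3).tolist())
for q in('ball_center',):
    for b in manip.silhouettes(W,q)[:2]: print(q,np.round(b['box']),b['conf'])
print('pred neck top',proj(W,(.463,.381,.09)))
im=W['img'].astype(int);
T=shot('top');S=shot('scene')
for p,c in((T,'t'),(S,'s')): print(c,[(np.round(b['box']).tolist(),round(b['conf'],2)) for b in manip.look_for(p,'ball_center')])
```

```text
[0.46529538 0.37996885 0.23128872] [2.10754385e-01 9.77539037e-01 1.42028702e-04 3.35391223e-05] [ 0.25699406  0.69691961 -0.17977871]
[[373.8, 0.0, 280.2], [0.0, 373.8, 211.0], [0.0, 0.0, 1.0]] [[0.413, -0.866, -0.282, 0.394], [0.911, 0.393, 0.127, 0.413], [0.001, -0.309, 0.951, 0.373], [0.0, 0.0, 0.0, 1.0]]
ball_center [376. 237.  81.  79.] 0.97
ball_center [251. 142.  66.  70.] 0.92
pred neck top [279.40557327 191.60997213]
t [([170.0, 282.0, 26.0, 27.0], 0.83), ([154.0, 221.0, 24.0, 28.0], 0.71), ([121.0, 167.0, 30.0, 26.0], 0.64), ([139.0, 274.0, 21.0, 25.0], 0.62)]
s [([355.0, 298.0, 32.0, 38.0], 0.92), ([323.0, 362.0, 34.0, 42.0], 0.77), ([152.0, 222.0, 51.0, 64.0], 0.68), ([415.0, 284.0, 31.0, 41.0], 0.59), ([401.0, 253.0, 25.0, 31.0], 0.59)]
```

View pics/w1.png

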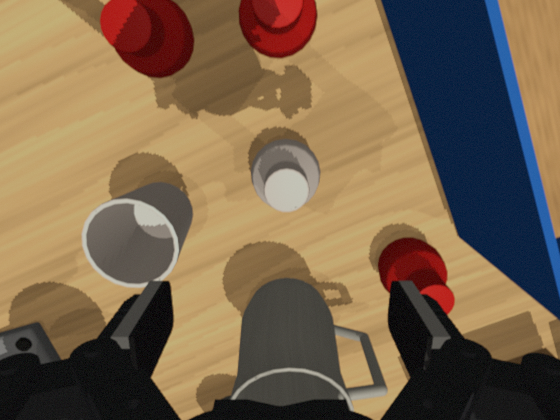

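The wrist view shows the white neck top at about (287,190), with the cup to the left and the pitcher below, both clear. It needs a 5 mm correction, then I descend.

Call:
servo_tool(commands=[0.006,0.008,0.04,0,0,0,1,0,0,0.05,0,0,0,1,0,0,0.05,0,0,0,1,0,0,0.05,0,0,0,1,0,0,0.05,0,0,0,1,0,0,0.04,0,0,0,1,0,0,0.03,0,0,0,1,0,0,0.024,0,0,0,1,0,0,0,0,0,0,1,0,0,0,0,0,0,1])

```text
t: 3.47
tcp_pos: [0.4621, 0.3866, 0.0641]
tool_rot: [0.208, 0.978, -0.0, -0.0]
force: [1.0, -0.2, -0.8]
finger_gap: 1.001
gripper_force: 0.0
```

Call:
servo_tool(commands=[0,0,0,0,0,0,-1,0,0,0,0,0,0,-1,0,0,0,0,0,0,-1,0,0,0,0,0,0,-1,0,0,0,0,0,0,-1,0,0,0,0,0,0,-1,0,0,0,0,0,0,-1,0,0,0,0,0,0,-1], force=30)

```text
t: 4.13
tcp_pos: [0.463, 0.3863, 0.0654]
tool_rot: [0.209, 0.978, 0.0, 0.001]
force: [-0.7, -1.2, 5.8]
finger_gap: 0.407
gripper_force: 30.0
```

Call:
servo_tool(commands=[0,0,-0.04,0,0,0,-1,0,0,-0.07,0,0,0,-1,0,0,-0.07,0,0,0,-1,0,0,-0.07,0,0,0,-1,0,0,-0.07,0,0,-0.012,-1,0,0,-0.06,0,0,-0.012,-1,0,0,-0.04,0,0,-0.012,-1,0,0,0,0,0,-0.011,-1,0,0,0,0,0,0,-1,0,0,0,0,0,0,-1,0,0,0,0,0,0,-1,0,0,0,0,0,0,-1])

```text
t: 5.13
tcp_pos: [0.4617, 0.3857, 0.2725]
tool_rot: [0.063, 0.998, -0.001, -0.002]
force: [-0.1, -0.7, -3.1]
finger_gap: 0.413
gripper_force: 31.7
```

Run:
```python
from h import *
from scipy.spatial.transform import Rotation as R
s=manip.sense();p=s['tcp_pos'];M=R.from_quat(s['tool_rot']).as_matrix()
print(np.round(p,4),np.round(M,3).tolist(),s['force'],s['finger_gap'])
T=shot('top','t2.png')
f=[]
for _ in range(5): manip.snapshot('wrist'); f.append(manip.sense()['force'][2])
print(f)
print('to pan',M.T@(np.array([.572,.07,p[2]])-p)/.5)
```

```text
[0.4617 0.3857 0.2725] [[-0.992, 0.126, -0.003], [0.126, 0.992, -0.002], [0.003, -0.002, -1.0]] [-0.10704947 -0.68374783 -3.08855259] 0.4125762357872644
[np.float64(-3.696250611609168), np.float64(-3.6085935696703495), np.float64(-5.270641026391587), np.float64(-2.7305613869857392), np.float64(-4.179666519191954)]
to pan [-2.98501638e-01 -5.98434368e-01  3.91773516e-04]
```

Call:
servo_tool(commands=[-0.02,-0.04,0,0,0,0,-1,-0.03,-0.06,0,0,0,0,-1,-0.03,-0.06,0,0,0,0,-1,-0.03,-0.06,0,0,0,0,-1,-0.03,-0.06,0,0,0,0,-1,-0.03,-0.06,0,0,0,0,-1,-0.03,-0.06,0,0,0,0,-1,-0.03,-0.06,0,0,0,0,-1,-0.03,-0.06,0,0,0,0,-1,-0.025,-0.06,0,0,0,0,-1,-0.013,-0.038,0,0,0,0,-1,0,0,0,0,0,0,-1])

```text
t: 6.43
tcp_pos: [0.5735, 0.0563, 0.2744]
tool_rot: [0.065, 0.998, -0.001, 0.001]
force: [-0.6, 0.2, -3.9]
finger_gap: 0.41
gripper_force: 31.8
```

Run:
```python
from h import *
s=manip.sense();print(s['tcp_pos'],s['force'])
S=shot('scene');T=shot('top')
a=cv2.resize(S['img'][100:240,180:320],(400,400),interpolation=3);b=cv2.resize(T['img'][130:250,250:470],(400,218),interpolation=3)
W=shot('wrist');c=cv2.resize(W['img'],(400,300))
out=np.zeros((600,800,3),np.uint8);out[:400,:400]=a;out[:218,400:]=b;out[300:,400:]=c
cv2.imwrite('pics/c3.png',out[:,:,::-1])
```

```text
[0.57348409 0.05629172 0.27443895] [-0.57590924  0.15451099 -3.88705855]
```

View pics/c3.png

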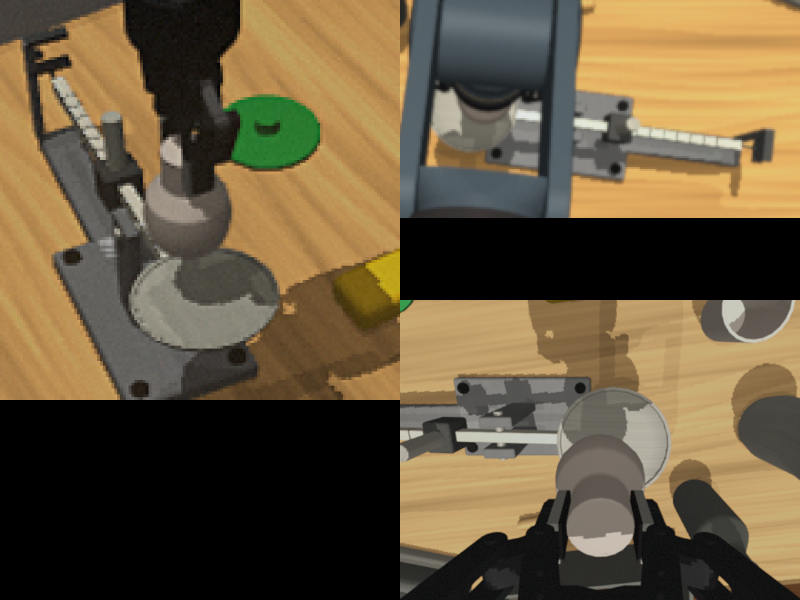

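The pan is at about (613,442) in the composite, the ball hangs slightly towards the pivot from it, and the beam is near level. I'll measure the pan centre in this wrist view.

Run:
```python
from h import *
from scipy.spatial.transform import Rotation as R
W=shot('wrist')
print('pan',atz(W,(298,199),.148), 'left/right',atz(W,(158*1.4,199),.148),atz(W,(268*1.4,199),.148),'topedge',atz(W,(298,88*1.4),.148))
print('prior',proj(W,(.572,.07,.148)))
s=manip.sense();p=s['tcp_pos'];M=R.from_quat(s['tool_rot']).as_matrix()
print(M.T@(np.array([.572,.07,p[2]])-p)/.5)
```

```text
pan [0.57248019 0.07483021 0.148     ] left/right [0.56516005 0.01793484 0.148     ] [0.5798426  0.13205403 0.148     ] topedge [0.51750773 0.08106183 0.148     ]
prior [291.50393827 199.18022854]
[7.44485868e-04 1.66817587e-02 9.91674809e-06]
```

Call:
servo_tool(commands=[0.004,0.025,0.02,0,0,0,-1,0,0.026,0.03,0,0,0,-1,0,0,0.03,0,0,0,-1,0,0,0.02,0.009,0,0,-1,0,0,0.0,0.01,0,0,-1,0,0,0,0,0,0,-1,0,0,0,0,0,0,-1,0,0,0,0,0,0,-1])

```text
t: 7.3
tcp_pos: [0.5729, 0.0878, 0.2243]
tool_rot: [0.062, 0.996, -0.059, -0.003]
force: [-0.9, -0.5, -2.9]
finger_gap: 0.411
gripper_force: 31.9
```

Run:
```python
from h import *
from scipy.spatial.transform import Rotation as R
s=manip.sense();p=s['tcp_pos'];M=R.from_quat(s['tool_rot']).as_matrix()
print(p,s['force'],M.round(3).tolist(),'foot',p+M@[0,0,.0654])
S=shot('scene');W=shot('wrist')
a=cv2.resize(S['img'][100:240,180:320],(400,400),interpolation=3)
c=cv2.resize(W['img'],(400,300))
out=np.zeros((400,800,3),np.uint8);out[:400,:400]=a;out[100:,400:]=c
cv2.imwrite('pics/c4.png',out[:,:,::-1])
```

```text
[0.57287785 0.08776114 0.2243386 ] [-0.88221319 -0.52493599 -2.91859981] [[-0.992, 0.123, -0.014], [0.124, 0.985, -0.117], [-0.0, -0.118, -0.993]] foot [0.57194794 0.08012632 0.15939243]
```

View pics/c4.png

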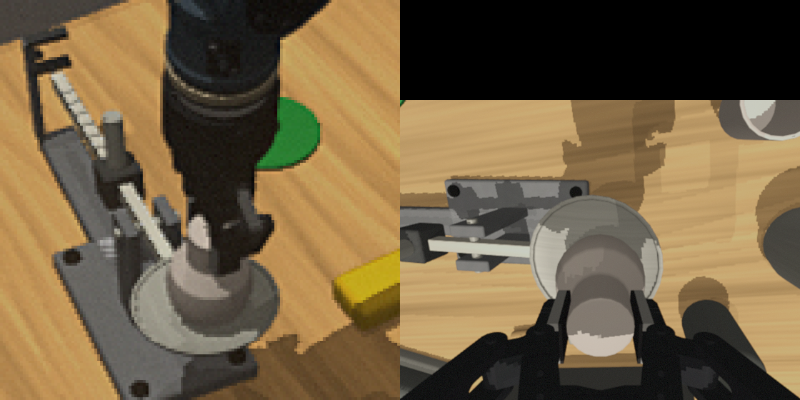

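The ball now hangs over the pan, leaning to match the sunk tilt. I'm lowering it gently.

Call:
servo_tool(commands=[0,-0.006,0.01,0,0,0,-1,0,-0.001,0.01,0,0,0,-1,0,0.001,0.006,0,0,0,-1,0,0.001,0.006,0,0,0,-1,0,0.001,0.006,0,0,0,-1,0,0.001,0.006,0,0,0,-1,0,0,0,0,0,0,-1,0,0,0,0,0,0,-1])

```text
t: 8.07
tcp_pos: [0.5722, 0.0824, 0.2023]
tool_rot: [0.062, 0.996, -0.06, -0.004]
force: [-0.6, 0.0, -2.7]
finger_gap: 0.409
gripper_force: 32.0
```

Call:
servo_tool(commands=[0,0.001,0.004,0,0,0,-1,0,0,0.004,0,0,0,-1,0,0.001,0.004,0,0,0,-1,0,0,0,0,0,0,-1,0,0,0,0,0,0,-1])

```text
t: 8.48
tcp_pos: [0.5725, 0.0828, 0.1965]
tool_rot: [0.063, 0.996, -0.059, -0.004]
force: [0.3, 1.0, -2.8]
finger_gap: 0.409
gripper_force: 32.0
```

Call:
servo_tool(commands=[0,0.001,0.003,0,0,0,-1,0,0,0.003,0,0,0,-1,0,0,0,0,0,0,-1,0,0,0,0,0,0,-1])

```text
t: 8.82
tcp_pos: [0.5726, 0.083, 0.1935]
tool_rot: [0.063, 0.996, -0.059, -0.004]
force: [-0.9, -0.1, -2.5]
finger_gap: 0.408
gripper_force: 32.0
```

Call:
servo_tool(commands=[0,0,0.003,0,0,0,-1,0,0,0,0,0,0,-1,0,0,0,0,0,0,-1])

```text
t: 9.07
tcp_pos: [0.5725, 0.0827, 0.192]
tool_rot: [0.063, 0.996, -0.059, -0.004]
force: [0.5, 0.8, -2.3]
finger_gap: 0.407
gripper_force: 32.0
```

Run:
```python
from h import *
f=[]
for n in ('scene','wrist','wrist','wrist'):
    p=shot(n,n+'5.png'); f.append(manip.sense()['force'].round(2).tolist())
print(f)
S=cv2.imread('pics/scene5.png');W=cv2.imread('pics/wrist5.png')
out=np.zeros((400,800,3),np.uint8);out[:400,:400]=cv2.resize(S[100:240,180:320],(400,400),interpolation=3);out[100:,400:]=cv2.resize(W,(400,300))
cv2.imwrite('pics/c5.png',out)
```

```text
[[0.15, 1.06, -3.49], [0.05, 0.24, -3.04], [0.25, 0.29, -3.04], [0.6, 1.06, -3.43]]
```

View pics/c5.png

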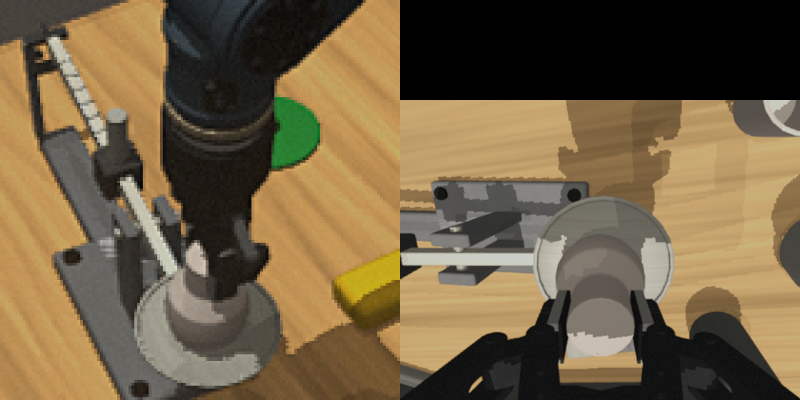

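The needle end has risen to about (50,35), so the pan is nearly at its stop and the ball bears only lightly on it. I'm continuing millimetre by millimetre.

Call:
servo_tool(commands=[0,0,0.002,0,0,0,-1,0,0,0,0,0,0,-1,0,0,0,0,0,0,-1])

```text
t: 9.52
tcp_pos: [0.5726, 0.0827, 0.1916]
tool_rot: [0.063, 0.996, -0.059, -0.003]
force: [-0.9, 1.6, 1.4]
finger_gap: 0.412
gripper_force: 32.3
```

Call:
servo_tool(commands=[0,0,0.002,0,0,0,-1,0,0,0,0,0,0,-1,0,0,0,0,0,0,-1])

```text
t: 9.77
tcp_pos: [0.5728, 0.0826, 0.1915]
tool_rot: [0.063, 0.996, -0.06, -0.003]
force: [-2.9, 1.9, 6.5]
finger_gap: 0.406
gripper_force: 32.8
```

Call:
servo_tool(commands=[0,0,-0.002,0,0,0,-1,0,0,0,0,0,0,-1,0,0,0,0,0,0,-0.1,0,0,0,0,0,0,0,0,0,0,0,0,0,0.2,0,0,0,0,0,0,0.4,0,0,0,0,0,0,0.6,0,0,0,0,0,0,0.8,0,0,0,0,0,0,0.8,0,0,0,0,0,0,0.8])

```text
t: 10.6
tcp_pos: [0.5724, 0.0826, 0.191]
tool_rot: [0.063, 0.996, -0.06, -0.004]
force: [-0.3, 0.2, 0.7]
finger_gap: 0.9
gripper_force: 0.0
```

Call:
servo_tool(commands=[0,0,-0.01,0,0,0,0.8,0,0,-0.02,0,0,0,0.8,0,0,-0.03,0,0,0,0.8,0,0,-0.05,0,0,0,0.8,0,0,-0.05,0,0,0,0.8,0,0,-0.05,0,0,0,0.8,0,0,-0.03,-0.009,0,0,0.8,0,0,-0.02,-0.01,0,0,0.8,0,0,0,0,0,0,0.8,0,0,0,0,0,0,0.8])

```text
t: 11.43
tcp_pos: [0.5745, 0.0968, 0.3215]
tool_rot: [0.063, 0.998, -0.001, 0.001]
force: [-1.2, 0.5, 0.5]
finger_gap: 0.9
gripper_force: 0.0
```

Run:
```python
from h import *
s=manip.sense();print(s['tcp_pos'],s['tool_rot'],s['force'])
for n in ('scene','wrist'): p=shot(n,n+'6.png')
for X in ((.5725,.0745,.21),):print(proj(p,X))
S=cv2.imread('pics/scene6.png');W=cv2.imread('pics/wrist6.png')
out=np.zeros((400,800,3),np.uint8);out[:400,:400]=cv2.resize(S[100:240,180:320],(400,400),interpolation=3);out[100:,400:]=cv2.resize(W,(400,300))
cv2.imwrite('pics/c6.png',out)
```

```text
[0.57452213 0.09678031 0.32146479] [ 6.33569370e-02  9.97990169e-01 -5.26562765e-04  1.11519040e-03] [-1.18842817  0.53421349  0.47014001]
[247.92061766 208.11804065]
```

View pics/c6.png

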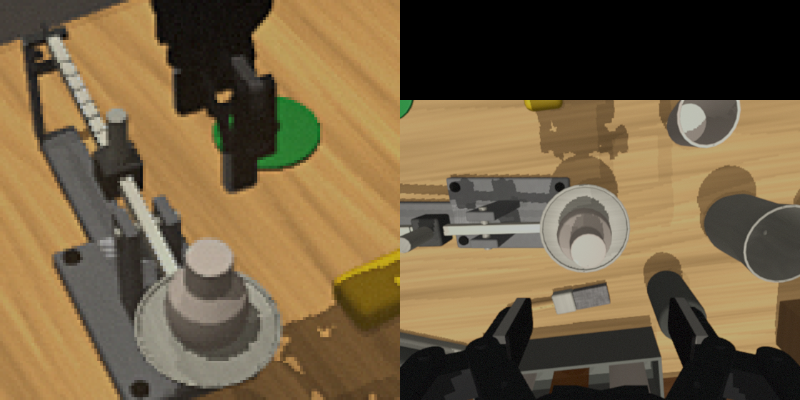

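The ball stands upright and let go near the pan's middle, with the pan at its stop and the needle high at (50,35) in the composite. Next I shut the fingers and go down between pivot and knob.

Call:
servo_tool(commands=[0,-0.04,0,0,0,0,-1,0,-0.06,0,0,0,0,-1,0,-0.06,0,0,0,0,-1,0,-0.06,0,0,0,0,-1,0,-0.06,0,0,0,0,-1,-0.002,-0.037,0,0,0,0,-1,0,0,0,0,0,0,-1,0,0,0,0,0,0,-1])

```text
t: 12.2
tcp_pos: [0.555, -0.0602, 0.319]
tool_rot: [0.064, 0.998, 0.0, -0.001]
force: [-0.1, 0.3, -0.4]
finger_gap: 0.0
gripper_force: 0.0
```

Run:
```python
from h import *
s=manip.sense();print(s['tcp_pos'],s['tool_rot'],s['force'],s['finger_gap'])
W=shot('wrist','wrist7.png');S=shot('scene')
print('knob pred',proj(W,(.5507,-.0978,.197)),proj(W,(.5505,-.103,.150)))
for p in(W,S):
  for b in manip.look_for(p,'knob')[:2]: print(b)
```

```text
[ 0.5550307  -0.06015859  0.31901486] [ 6.35112079e-02  9.97980264e-01  3.41929753e-04 -1.26545092e-03] [-0.14314503  0.30284603 -0.352408  ] 0.00018779762685578176
knob pred [228.28288478 202.61572969] [229.44112362 187.50678934]
{'box': [200.0, 162.0, 37.0, 53.7], 'conf': 0.8}
{'box': [214.6, 138.5, 16.5, 26.9], 'conf': 0.92}
```

View pics/wrist7.png

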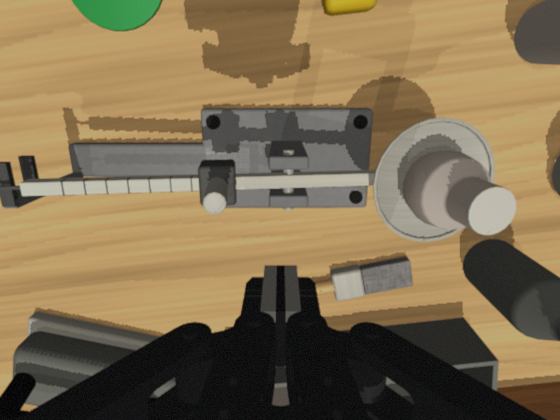

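The knob top is at (214,203), about 9 mm farther out than assumed, and laterally aligned with the fingers. I'm descending, then pushing at 5 mm per row.

Call:
servo_tool(commands=[0,0,0.04,0,0,0,-1,0,0,0.06,0,0,0,-1,0,0,0.06,0,0,0,-1,0,0,0.06,0,0,0,-1,0,0,0.04,0,0,0,-1,0,0,0.028,0,0,0,-1,0,0,0,0,0,0,-1,0,0,0,0,0,0,-1])

```text
t: 13.07
tcp_pos: [0.5553, -0.0589, 0.1757]
tool_rot: [0.062, 0.998, 0.0, -0.001]
force: [0.8, -0.3, -0.0]
finger_gap: 0.0
gripper_force: 0.0
```

Call:
servo_tool(commands=[0,-0.01,0,0,0,0,-1,0,-0.01,0,0,0,0,-1,0,-0.008,0,0,0,0,-1,0,-0.006,0,0,0,0,-1,0,-0.006,0,0,0,0,-1,0,-0.006,0,0,0,0,-1,0,-0.006,0,0,0,0,-1,0,-0.006,0,0,0,0,-1,0,-0.006,0,0,0,0,-1,0,-0.008,0,0,0,0,-1,0,-0.008,0,0,0,0,-1,0,-0.008,0,0,0,0,-1])

```text
t: 14.07
tcp_pos: [0.5499, -0.1037, 0.1761]
tool_rot: [0.063, 0.998, 0.0, -0.0]
force: [-0.2, 4.0, 0.5]
finger_gap: -0.001
gripper_force: 1.8
```

Call:
servo_tool(commands=[0,-0.008,0,0,0,0,-1,0,-0.01,0,0,0,0,-1,0,-0.01,0,0,0,0,-1,0,-0.01,0,0,0,0,-1,0,-0.01,0,0,0,0,-1,0,-0.01,0,0,0,0,-1,0,-0.01,0,0,0,0,-1,0,-0.01,0,0,0,0,-1,0,-0.01,0,0,0,0,-1,0,-0.008,0,0,0,0,-1,0,-0.004,0,0,0,0,-1,0,0,0,0,0,0,-1])

```text
t: 15.07
tcp_pos: [0.5436, -0.154, 0.1761]
tool_rot: [0.063, 0.998, -0.0, -0.0]
force: [1.5, 1.8, 1.1]
finger_gap: -0.005
gripper_force: 0.7
```

Run:
```python
from h import *
s=manip.sense();print(s['tcp_pos'],s['tool_rot'],s['force'],s['finger_gap'])
S=shot('scene','s8.png');W=shot('wrist','wrist8.png')
S=cv2.imread('pics/s8.png');W=cv2.imread('pics/wrist8.png')
out=np.zeros((400,800,3),np.uint8);out[:400,:400]=cv2.resize(S[100:240,180:320],(400,400),interpolation=3);out[100:,400:]=cv2.resize(W,(400,300))
cv2.imwrite('pics/c8.png',out)
```

```text
[ 0.54355509 -0.15401937  0.17614825] [ 6.28737415e-02  9.98021429e-01 -3.24913224e-04 -1.19302063e-04] [1.52112334 1.75669582 1.06714813] -0.0046094702313130564
```

View pics/c8.png

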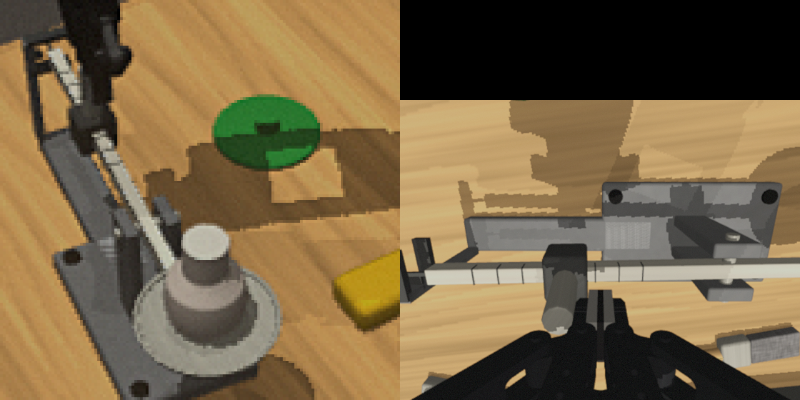

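The counterpoise has slid out to roughly 80 mm of travel, with the finger still against the knob at about (560,300), and the ball is still upright. That was my last picture, so I'll read the tilt numerically from the scene camera: back off, let it settle, then match the ball patch.

Call:
servo_tool(commands=[0,0.02,0,0,0,0,-1,0,0,0,0,0,0,-1,0,0,0,0,0,0,-1,0,0,0,0,0,0,-1,0,0,0,0,0,0,-1,0,0,0,0,0,0,-1,0,0,0,0,0,0,-1,0,0,0,0,0,0,-1,0,0,0,0,0,0,-1,0,0,0,0,0,0,-1,0,0,0,0,0,0,-1,0,0,0,0,0,0,-1])

```text
t: 16.17
tcp_pos: [0.5449, -0.1434, 0.1762]
tool_rot: [0.063, 0.998, -0.0, -0.0]
force: [-0.0, -0.2, 0.8]
finger_gap: -0.0
gripper_force: 0.0
```

```bash
cat > tilt.py <<'E'
from h import *
PIV=np.array([.556,-.0555,.12]);U=np.array([-.125,-.992,0]);Z=np.array([0,0,1.])
def bp(r,h,a): # outward r, height h above the axis, tilt a (pan down +)
    return PIV+U*(r*np.cos(a)-h*np.sin(a))+Z*(r*np.sin(a)+h*np.cos(a))
def match(ref,img,box,pad=18):
    l,t,w,h=box;r=cv2.cvtColor(img,cv2.COLOR_RGB2GRAY)[t-pad:t+h+pad,l-pad:l+w+pad]
    k=4;R=cv2.resize(r,None,fx=k,fy=k,interpolation=2);T=cv2.resize(cv2.cvtColor(ref,cv2.COLOR_RGB2GRAY)[t:t+h,l:l+w],None,fx=k,fy=k,interpolation=2)
    m=cv2.matchTemplate(R,T,cv2.TM_CCOEFF_NORMED);_,v,_,p=cv2.minMaxLoc(m);return (np.array(p)/k-pad).round(2),round(v,3)
def model(S,a): # ball neck top and needle tip shifts from a=.12
    return [(proj(S,bp(r,h,a))-proj(S,bp(r,h,.12))).round(2) for r,h in((-.13,.112),(-.13,.04))]
def report():
    S=shot('scene');ref=cv2.imread('pics/scene6.png')[:,:,::-1].copy()
    b6=proj(S,bp(-.13,.112,.12));l,t=np.round(b6-[11,7]).astype(int)
    print('neck px',b6.round(1),'match neck',match(ref,S['img'],(l,t,22,22)))
    c=proj(S,bp(-.13,.022,.12));l,t=np.round(c-[27,22]).astype(int)
    print('match pan+ball',match(ref,S['img'],(l,t,54,44)))
    return S
if __name__=='__main__':
    s=manip.sense();print(s['t'],s['tcp_pos'].round(4),s['force'].round(1))
    S=report()
    for a in(.12,.08,.04,0,-.04,-.12):print(a,*model(S,a))
    W=shot('wrist');print([(b['box'],b['conf']) for b in manip.look_for(W,'knob')[:2]])
E
python3 tilt.py
```

```text
16.1667 [ 0.5449 -0.1434  0.1762] [-0.  -0.2  0.8]
neck px [252.9 190.4] match neck (array([0., 0.]), 0.965)
match pan+ball (array([0., 0.]), 0.982)
0.12 [0. 0.] [0. 0.]
0.08 [-0.79 -3.1 ] [-0.24 -1.94]
0.04 [-1.62 -6.23] [-0.51 -3.93]
0 [-2.49 -9.38] [-0.83 -5.99]
-0.04 [ -3.41 -12.53] [-1.18 -8.11]
-0.12 [ -5.34 -18.86] [ -2.   -12.48]
[([177.9, 206.3, 69.7, 127.6], 0.87), ([0.0, 113.5, 559.5, 218.0], 0.27)]
```

Free beam is still at its stop. I'm lowering the fingers a little, to push nearer the beam, and pushing 20 mm more.

Call:
servo_tool(commands=[0,0,0.024,0,0,0,-1,0,-0.008,0,0,0,0,-1,0,-0.008,0,0,0,0,-1,0,-0.006,0,0,0,0,-1,0,-0.008,0,0,0,0,-1,0,-0.008,0,0,0,0,-1,0,-0.008,0,0,0,0,-1,0,-0.008,0,0,0,0,-1,0,-0.006,0,0,0,0,-1,0,0,0,0,0,0,-1])

```text
t: 17.15
tcp_pos: [0.5411, -0.1741, 0.1642]
tool_rot: [0.063, 0.998, -0.0, 0.0]
force: [0.2, 1.2, -1.0]
finger_gap: -0.003
gripper_force: 0.4
```

Call:
servo_tool(commands=[0,0.02,0,0,0,0,-1,0,0.01,0,0,0,0,-1,0,0,0,0,0,0,-1,0,0,0,0,0,0,-1,0,0,0,0,0,0,-1,0,0,0,0,0,0,-1,0,0,0,0,0,0,-1,0,0,0,0,0,0,-1,0,0,0,0,0,0,-1,0,0,0,0,0,0,-1,0,0,0,0,0,0,-1,0,0,0,0,0,0,-1])

```text
t: 18.15
tcp_pos: [0.5431, -0.1583, 0.1642]
tool_rot: [0.063, 0.998, -0.0, -0.0]
force: [0.1, 0.6, -0.9]
finger_gap: 0.001
gripper_force: 0.0
```

```bash
python3 tilt.py | head -3
```

```text
18.15 [ 0.5431 -0.1583  0.1642] [ 0.1  0.6 -0.9]
neck px [252.9 190.4] match neck (array([-1. , -3.5]), 0.932)
match pan+ball (array([-0.5 , -2.75]), 0.89)
```

Free tilt is now about 0.075 rad, so about 7 mm more is needed.

Call:
servo_tool(commands=[0,-0.01,0,0,0,0,-1,0,-0.01,0,0,0,0,-1,0,-0.008,0,0,0,0,-1,0,-0.006,0,0,0,0,-1,0,-0.006,0,0,0,0,-1,0,-0.005,0,0,0,0,-1,0,0,0,0,0,0,-1,0,0,0,0,0,0,-1])

```text
t: 18.97
tcp_pos: [0.5401, -0.1807, 0.1641]
tool_rot: [0.063, 0.998, -0.0, -0.0]
force: [0.5, 1.8, -0.7]
finger_gap: 0.001
gripper_force: 0.6
```

Call:
servo_tool(commands=[0,0.01,0,0,0,0,-1,0,0.02,0,0,0,0,-1,0,0,0,0,0,0,-1,0,0,0,0,0,0,-1,0,0,0,0,0,0,-1,0,0,0,0,0,0,-1,0,0,0,0,0,0,-1,0,0,0,0,0,0,-1,0,0,0,0,0,0,-1,0,0,0,0,0,0,-1,0,0,0,0,0,0,-1,0,0,0,0,0,0,-1])

```text
t: 19.97
tcp_pos: [0.5421, -0.1657, 0.1641]
tool_rot: [0.063, 0.998, 0.0, -0.0]
force: [0.1, -0.0, -0.2]
finger_gap: -0.001
gripper_force: 0.0
```

```bash
python3 tilt.py | head -3
```

```text
19.9667 [ 0.5421 -0.1657  0.1641] [ 0.1 -0.  -0.2]
neck px [252.9 190.4] match neck (array([-2.25, -8.  ]), 0.843)
match pan+ball (array([-1.25, -6.25]), 0.788)
```

Tilt is about 0.018 rad, already within tolerance but off-centre, so I'll give it one last 2 mm nudge.

Call:
servo_tool(commands=[0,-0.01,0,0,0,0,-1,0,-0.01,0,0,0,0,-1,0,-0.006,0,0,0,0,-1,0,-0.004,0,0,0,0,-1,0,-0.004,0,0,0,0,-1,0,0,0,0,0,0,-1,0,0,0,0,0,0,-1])

```text
t: 20.7
tcp_pos: [0.54, -0.1826, 0.1642]
tool_rot: [0.063, 0.998, 0.0, -0.0]
force: [-0.1, -0.2, -0.3]
finger_gap: 0.001
gripper_force: 0.0
```

Call:
servo_tool(commands=[0,0.01,0,0,0,0,-1,0,0.02,0,0,0,0,-1,0,0,0,0,0,0,-1,0,0,-0.02,0,0,0,-1,0,0,-0.05,0,0,0,-1,0,0,-0.08,0,0,0,-1,0,0,-0.08,0,0,0,-1,0,0,-0.05,0,0,0,-1,0,0,0,0,0,0,-1,0,0,0,0,0,0,-1,0,0,0,0,0,0,-1,0,0,0,0,0,0,-1])

```text
t: 21.7
tcp_pos: [0.5409, -0.1671, 0.3028]
tool_rot: [0.063, 0.998, 0.001, -0.002]
force: [-0.8, 0.6, 0.1]
finger_gap: -0.005
gripper_force: 0.0
```

```bash
python3 tilt.py | head -3
python3 - <<'E'
from tilt import *
# independent check: needle patch against the first scene image (empty, near level) and the sunk one
S=shot('scene','s9.png')
for n in('scene0','scene6'):
    ref=cv2.imread(f'pics/{n}.png')[:,:,::-1].copy()
    a=0 if n=='scene0' else .12
    c=proj(S,bp(.235,.0,a));l,t=np.round(c-[7,7]).astype(int)
    print(n,c.round(1),match(ref,S['img'],(l,t,14,14),14),'model .12->0',(proj(S,bp(.235,0,0))-proj(S,bp(.235,0,.12))).round(1))
E
```

```text
21.7 [ 0.5409 -0.1671  0.3028] [-0.8  0.6  0.1]
neck px [252.9 190.4] match neck (array([-2.25, -7.5 ]), 0.872)
match pan+ball (array([-1.  , -5.75]), 0.803)
scene0 [197.7 121.4] (array([ -1.25, -10.  ]), 0.613) model .12->0 [0.8 8.1]
scene6 [196.8 113.3] (array([ 8.75, -7.5 ]), 0.785) model .12->0 [0.8 8.1]
```

Run:
```python
from tilt import *
S=shot('scene','s10.png');ref=cv2.imread('pics/scene6.png');new=cv2.imread('pics/s10.png')
def top(im,c):
    x,y=np.round(c).astype(int);g=cv2.cvtColor(im,cv2.COLOR_BGR2GRAY)[y-22:y+12,x-16:x+14].astype(float)
    g=cv2.GaussianBlur(g,(3,3),.7);thr=np.percentile(g,97)*.86
    n,lab,st,ce=cv2.connectedComponentsWithStats((g>thr).astype(np.uint8));k=1+np.argmax(st[1:,4])
    return st[k].tolist(),(ce[k]+[x-16,y-22]).round(2)
c=proj(S,bp(-.13,.112,.12));a=top(ref,c);b=top(new,c+[-2,-8]);print(a,b,(b[1]-a[1]).round(2))
# rotated template
g=cv2.cvtColor(ref,cv2.COLOR_BGR2RGB);n=cv2.cvtColor(new,cv2.COLOR_BGR2RGB)
for al in(.04,.02,0,-.02):
    src=np.float32([proj(S,bp(*p,.12)) for p in((-.13,.112),(-.13,.03),(-.18,.03),(-.09,.03))])
    dst=np.float32([proj(S,bp(*p,al)) for p in((-.13,.112),(-.13,.03),(-.18,.03),(-.09,.03))])
    M,_=cv2.estimateAffinePartial2D(src,dst)
    w=cv2.warpAffine(g,M,(560,420),flags=2);l,t=np.round(dst[0]-[13,6]).astype(int)
    print(al,match(w,n,(l,t,28,34),8))
```

```text
([8, 15, 17, 13, 164], array([252.85, 189.11])) ([9, 17, 16, 11, 141], array([250.86, 181.79])) [-1.99 -7.32]
0.04 (array([-0.5 , -2.75]), 0.829)
0.02 (array([-1.25, -2.75]), 0.753)
0 (array([-1.  , -1.75]), 0.722)
-0.02 (array([-0.75, -1.25]), 0.696)
```

Centroid reading gives about 0.025 rad, so the last nudge barely moved the counterpoise. I'll go back down, lower this time, and push slowly while watching the force.

Call:
servo_tool(commands=[0,0,0.06,0,0,0,-1,0,0,0.08,0,0,0,-1,0,0,0.08,0,0,0,-1,0,0,0.06,0,0,0,-1,0,0,0.02,0,0,0,-1,0,-0.01,0,0,0,0,-1,0,-0.01,0,0,0,0,-1,0,-0.006,0,0,0,0,-1,0,-0.004,0,0,0,0,-1,0,0,0,0,0,0,-1])

```text
t: 22.78
tcp_pos: [0.5412, -0.1838, 0.1562]
tool_rot: [0.063, 0.998, -0.001, 0.002]
force: [0.2, -0.2, -0.3]
finger_gap: -0.005
gripper_force: 0.0
```

```bash
cat > t2.py <<'E'
from tilt import *
import sys
def top(im,c):
    x,y=np.round(c).astype(int);g=cv2.cvtColor(im,cv2.COLOR_RGB2GRAY)[y-22:y+12,x-16:x+14].astype(float)
    g=cv2.GaussianBlur(g,(3,3),.7);thr=np.percentile(g,97)*.86
    n,lab,st,ce=cv2.connectedComponentsWithStats((g>thr).astype(np.uint8));k=1+np.argmax(st[1:,4])
    return st[k].tolist(),(ce[k]+[x-16,y-22])
ref=cv2.imread('pics/scene6.png')[:,:,::-1].copy()
for _ in range(2):
    S=shot('scene');c=proj(S,bp(-.13,.112,.12));a=top(ref,c);b=top(S['img'],c+[-2,-8]);d=b[1]-a[1]
    f=manip.sense();print(f['t'],f['tcp_pos'].round(4),f['force'].round(1),d.round(2),'area',b[0][4],'tilt',round(.12*(1+d[1]/9.38),3))
E
python3 t2.py
```

```text
22.8333 [ 0.5409 -0.1834  0.1559] [-0.1 -0.4  0.2] [-1.93 -7.6 ] area 144 tilt 0.023
22.8833 [ 0.5406 -0.183   0.1555] [ 0.1  0.8 -0.7] [-1.97 -7.73] area 144 tilt 0.021
```

Call:
servo_tool(commands=[0,-0.002,0,0,0,0,-1,0,-0.002,0,0,0,0,-1,0,0,0,0,0,0,-1])

```text
t: 23.13
tcp_pos: [0.5398, -0.1845, 0.1544]
tool_rot: [0.063, 0.998, -0.0, 0.0]
force: [0.4, -0.3, 0.3]
finger_gap: -0.001
gripper_force: 0.0
```

Call:
servo_tool(commands=[0,-0.002,0,0,0,0,-1,0,-0.002,0,0,0,0,-1,0,0,0,0,0,0,-1])

```text
t: 23.38
tcp_pos: [0.5395, -0.1858, 0.1538]
tool_rot: [0.063, 0.998, 0.001, -0.0]
force: [1.8, 1.9, -0.8]
finger_gap: -0.004
gripper_force: 1.4
```

```bash
python3 t2.py
```

```text
23.4333 [ 0.5395 -0.1859  0.1538] [ 1.6  2.3 -0.6] [-2.3  -8.63] area 143 tilt 0.01
23.4833 [ 0.5395 -0.1859  0.1539] [ 0.8  3.6 -1.6] [-2.27 -8.6 ] area 142 tilt 0.01
```

Contact made at y = -0.186. Next comes 3 mm of push, then I back off and check.

Call:
servo_tool(commands=[0,-0.002,0,0,0,0,-1,0,-0.002,0,0,0,0,-1,0,-0.002,0,0,0,0,-1,0,0,0,0,0,0,-1,0,0.01,0,0,0,0,-1,0,0.02,0,0,0,0,-1,0,0,0,0,0,0,-1,0,0,0,0,0,0,-1,0,0,0,0,0,0,-1,0,0,0,0,0,0,-1,0,0,0,0,0,0,-1,0,0,0,0,0,0,-1])

```text
t: 24.48
tcp_pos: [0.541, -0.1748, 0.1542]
tool_rot: [0.063, 0.998, -0.0, 0.0]
force: [-0.4, 0.2, 0.0]
finger_gap: -0.002
gripper_force: 0.0
```

Call:
servo_tool(commands=[0,0,0,0,0,0,-1,0,0,0,0,0,0,-1,0,0,0,0,0,0,-1,0,0,0,0,0,0,-1,0,0,0,0,0,0,-1,0,0,0,0,0,0,-1])

```text
t: 24.98
tcp_pos: [0.541, -0.1746, 0.1542]
tool_rot: [0.063, 0.998, -0.0, 0.0]
force: [0.2, -0.3, 0.4]
finger_gap: -0.005
gripper_force: 0.0
```

```bash
python3 t2.py
```

```text
25.0333 [ 0.541  -0.1746  0.1542] [ 0.8  0.3 -0.8] [ -3.03 -10.67] area 130 tilt -0.017
25.0833 [ 0.541  -0.1746  0.1542] [ 0.2 -0.3  0.9] [ -3.   -10.64] area 131 tilt -0.016
```

Free tilt is about -0.016 rad, in tolerance. I'm retreating clear so I can verify with the beam rail itself, an independent measurement.

Call:
servo_tool(commands=[0,0,-0.06,0,0,0,-1,0,0,-0.08,0,0,0,-1,0,0,-0.08,0,0,0,-1,0,0,-0.08,0,0,0,-1,0.06,0.02,0,0,0,0,-1,0.07,0.02,0,0,0,0,-1,0.07,0.02,0,0,0,0,-1,0.04,0.02,0,0,0,0,-1,0,0,0,0,0,0,-1,0,0,0,0,0,0,-1])

```text
t: 25.92
tcp_pos: [0.4263, -0.1194, 0.3047]
tool_rot: [0.063, 0.998, -0.0, 0.001]
force: [0.4, 0.2, 0.1]
finger_gap: 0.001
gripper_force: 0.0
```

```bash
python3 t2.py
python3 - <<'E'
from tilt import *
from scipy.ndimage import map_coordinates
S=shot('scene','s11.png')
A=np.linspace(-.14,.16,301)
def prof(fn,rs,h=.004):
    g=cv2.imread('pics/'+fn,0).astype(float);out=[]
    for a in A:
        uv=np.array([proj(S,bp(r,h,a)) for r in rs]).T
        out.append(map_coordinates(g,[uv[1],uv[0]],order=1).mean())
    o=np.array(out);w=np.clip(o-(o.max()+np.median(o))/2,0,None);k=np.argmax(o);m=abs(A-A[k])<.05
    return round((A[m]*w[m]).sum()/w[m].sum(),4),round(A[k],3),round(o.max()),round(np.median(o))
for rs in(np.linspace(.20,.23,12),np.linspace(.2,.215,8)):
    print({f:prof(f,rs) for f in('scene0.png','scene6.png','s11.png')})
E
```

```text
25.9667 [ 0.4275 -0.1202  0.3047] [ 0.3  0.3 -0.5] [ -2.85 -10.6 ] area 141 tilt -0.016
26.0167 [ 0.4281 -0.1206  0.3047] [-0.4 -0.2 -0.7] [ -2.83 -10.71] area 141 tilt -0.017
{'scene0.png': (np.float64(-0.0893), np.float64(-0.093), 165, 90), 'scene6.png': (np.float64(0.1237), np.float64(0.128), 182, 143), 's11.png': (np.float64(-0.0136), np.float64(-0.011), 177, 118)}
{'scene0.png': (np.float64(-0.0693), np.float64(-0.082), 169, 126), 'scene6.png': (np.float64(0.135), np.float64(0.143), 185, 144), 's11.png': (np.float64(0.025), np.float64(0.042), 183, 113)}
```

The rail reads about -0.014 rad (0.124 at the known 0.12 stop), which agrees with the ball reading of -0.016. The beam is level and steady and nothing touches it, so I'm handing in.

```bash
python3 -c "
from station import manip
print(manip.sign_off())"
```

```text
the job is handed in; nothing more can be done
None
```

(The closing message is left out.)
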